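Sweep the brass wheels through the sorting-tray gate

ROBOT

A 6-joint arm with a two-finger parallel gripper is mounted at the origin on the work surface. World frame = base frame: x ahead of the robot, y to its left, z up, the work surface at z = 0. Lengths are in m, angles in rad, forces in N, time in s.
With the tool pointing down it reaches from about 0.4 to 0.825 m from the base axis. Payload 7 kg.
Tool frame: the origin (TCP) lies at the very end of the fingers, on their centre line; the grasp point (between the pads) lies pinch_z behind it (pinch_z is the distance from the TCP to the grasp point, in m); z points along the fingers, y is the direction in which the jaws open and shut (so a half turn about z gives the same grasp; the last joint's range is limited). The gripper opens to 85 mm and grips with 20 to 120 N. Pads are 22 mm wide; open, the fingers measure 114 mm over their backs; the gripper's body (76 mm by 85 mm) begins 54 mm behind the grasp point. The pads swing forward as they close: fully open they stand 13 mm farther back than shut.
Start: joints at [1.516, 0.359, 0.012, 0, -1.224, -0.288], TCP at [0.227, 0.636, 0.231] pointing down, gripper open.
Joint ranges: [-3.07, 3.07], [-1.43, 2.12], [-1.02, 1.25], [-3.03, 1.67], [-3.05, -0], [-3.03, 3.03]. Speed limits (rad/s): [2.39, 2.39, 3.01, 3.14, 3.14, 3.14].

INTERFACE

Orientations are given as a unit quaternion [x, y, z, w].
In Python, from workcell import get_state, get_image, hand_in, pinch_z gives the robot as it stands.
- The arm moves only by the tool jog_arm, never from a script. Its argument "moves" is a list of rows, each a list of 6 numbers: the shift along the world's x, y, z in mm, then the turn, a rotation vector about the world's x, y, z in rad. A call has exactly 8 rows; each row shifts and turns the commanded pose from where the row before left it; what a row does not reach is not made up. A row lasts 1/8 s, in which the tool goes at most 62.5 mm and 10.7 degrees, less where a joint would pass 70% of its speed; a pose out of reach is approached as far as the arm can. A call is refused whole if a number of a shift passes 62.5 or a number of a turn 0.188, either way. A call with a gripper value outside its range is refused whole. "fingers" is the finger opening in mm, from 0 to 85.4, set as the call begins (left out, the last holds). The fingers move at their own pace and stop on an object; "squeeze" is the grip in N (left out, the last holds). Time passes only in rows, so rows that do not move let the fingers close, or fill a call up. It gives the time, the measured TCP pose, the force and the opening at its end, in the units of the state.
- get_state(): the state, without advancing time (a new reading comes with each control period).
- get_image(name): name is "side" or "top"; returns a dict with "image" (480x640x3 uint8, red, green, blue), "z_map" (480x640 float32, m along the optical axis (not along the pixel's ray), 0 where there is no reading), "mtx" (3x3 intrinsics, pixels), "extrinsics" (4x4, takes a point from camera to world coordinates). Camera axes: x right, y up, looking along -z (the intrinsics and any distortion apply to the point x, -y, -z); pixel columns grow to the right and rows downward; lengths in m; the calibration is good to about 2 mm. A picture is of the moment at which its call begins.
- hand_in(): hands the job in, once; it reports no verdict.
The state is a dict: "clock": time; "joint_positions": joint angles; "joint_velocities": joint speeds; "joint_efforts": joint torques, N m; "ee_pos": TCP position; "ee_rot": TCP orientation; "ft_force": force on the tool from outside, world axes, zero at the start; "moment": the same for the moment, N m; "grip_width": finger opening in m.
Only numpy, scipy, OpenCV 4.12 (cv2) and the standard library are available. Lean on these libraries where they do the work, as an engineer would, in place of code of your own. Each camera call takes 0.05 s, during which the arm holds its last target. There are 200 camera calls.

TASK

With the fingertips, sweep the three brass wheels across the green sorting tray and out through the gate in its rim, one at a time, so that all three drop into the blue catch box. Slide them, never lift them; leave the steel wheel lying flat on the tray, and leave the other things on the bench where they are.

Things in the scene. Friction and masses are not known exactly. Their poses are not given: they have to be found in the camera images.
- tray: fixed sorting tray: level green floor 45 mm above the bench, 170 mm deep (x) by 260 mm wide (y), with an aluminium rim 10 mm above the floor all round, broken only by the gate. Origin: on the bench (z = 0) below the middle of the gate; x points level out of the tray through the gate, y to the left across the tray, z up. The floor covers x = -170 to 0 mm, y = -130 to 130 mm.
- gate (a point): middle of the gate, on the floor's edge at the tray's x = 0 (45 mm up). The gate is a gap 36 mm wide in the far rim, too narrow for two wheels abreast. The floor ends sharply at the inner face of the 5 mm thick rim (x = 0 to 5 mm), so a wheel pushed until its centre is past x = 0 tips and drops into the box; the finger need not enter the gate.
- box_in (a point): middle of the inner floor of the blue catch box, 4 mm above the bench, 40 mm beyond the gate. The box is open-topped, fixed to the tray right behind the gate, 64 mm wide and 70 mm long inside, its rim 40 mm above the bench.
- brass_a: brass wheel: a toothed disc 26 mm in diameter and 8 mm thick, about 34 g, lying flat and loose on the green tray floor at the start (underside 45 mm above the bench). Origin: centre of its underside; z up.
- brass_b: brass wheel: a toothed disc 26 mm in diameter and 8 mm thick, about 34 g, lying flat and loose on the green tray floor at the start (underside 45 mm above the bench). Origin: centre of its underside; z up.
- brass_c: brass wheel: a toothed disc 26 mm in diameter and 8 mm thick, about 34 g, lying flat and loose on the green tray floor at the start (underside 45 mm above the bench). Origin: centre of its underside; z up.
- steel_wheel: steel (silver) wheel: a toothed disc 26 mm in diameter and 8 mm thick, about 34 g, lying flat and loose on the green tray floor at the start (underside 45 mm above the bench). Origin: centre of its underside; z up. It stays on the tray. The four wheels start on a rough arc 95 mm from the gate, 40 mm or more apart, in any order.
- movement: steel movement holder, block 42 x 42 x 20 mm with a brass disc on top (26 mm high in all), standing on the bench near the tray's far left corner. Loose, to be left alone. Origin: underside.
- dish: clear shallow dish, 52 mm across and 14 mm high, on the bench near the tray's far right corner. Loose, to be left alone. Origin: underside.
- driver_red: fine screwdriver with a red collar, 120 mm long, lying on the left of the bench. Loose, to be left alone. Origin: underside.
- driver_green: fine screwdriver with a green collar, 120 mm long, lying on the left of the bench. Loose, to be left alone. Origin: underside.
- tweezers: steel tweezers, 130 mm long, lying on the right of the bench. Loose, to be left alone. Origin: underside.
- loupe: black eye loupe, 36 mm across and 26 mm high, on the right of the bench. Loose, to be left alone. Origin: underside.
- oil_jar: small amber jar with a white cap, 34 mm across and 45 mm high, on the right of the bench. Loose, to be left alone. Origin: underside.

How it is judged:
On the way, in this order (a step that is already met when the one before it is completed fails the run):
1. a first brass wheel lies in the catch box, alone (((x of brass_a in the frame of tray between 0 and 0.078 m and y of brass_a in the frame of tray between -0.036 and 0.036 m and z of brass_a in the frame of tray below 0.037 m) or (x of brass_b in the frame of tray between 0 and 0.078 m and y of brass_b in the frame of tray between -0.036 and 0.036 m and z of brass_b in the frame of tray below 0.037 m) or (x of brass_c in the frame of tray between 0 and 0.078 m and y of brass_c in the frame of tray between -0.036 and 0.036 m and z of brass_c in the frame of tray below 0.037 m))), for 0.2 s.
2. then a second brass wheel ((((x of brass_a in the frame of tray between 0 and 0.078 m and y of brass_a in the frame of tray between -0.036 and 0.036 m and z of brass_a in the frame of tray below 0.037 m) and (x of brass_b in the frame of tray between 0 and 0.078 m and y of brass_b in the frame of tray between -0.036 and 0.036 m and z of brass_b in the frame of tray below 0.037 m)) or ((x of brass_b in the frame of tray between 0 and 0.078 m and y of brass_b in the frame of tray between -0.036 and 0.036 m and z of brass_b in the frame of tray below 0.037 m) and (x of brass_c in the frame of tray between 0 and 0.078 m and y of brass_c in the frame of tray between -0.036 and 0.036 m and z of brass_c in the frame of tray below 0.037 m)) or ((x of brass_a in the frame of tray between 0 and 0.078 m and y of brass_a in the frame of tray between -0.036 and 0.036 m and z of brass_a in the frame of tray below 0.037 m) and (x of brass_c in the frame of tray between 0 and 0.078 m and y of brass_c in the frame of tray between -0.036 and 0.036 m and z of brass_c in the frame of tray below 0.037 m)))), for 0.2 s.
3. then the third brass wheel (x of brass_a in the frame of tray between 0 and 0.078 m and y of brass_a in the frame of tray between -0.036 and 0.036 m and z of each of brass_a, brass_b, brass_c in the frame of tray below 0.037 m and x of brass_b in the frame of tray between 0 and 0.078 m and y of brass_b in the frame of tray between -0.036 and 0.036 m and x of brass_c in the frame of tray between 0 and 0.078 m and y of brass_c in the frame of tray between -0.036 and 0.036 m), for 0.2 s.
At the end, for the whole second after the job is handed in: All three brass wheels are at rest inside the blue catch box (their origins within its outline and less than 37 mm above the bench, that is 8 mm or more below the tray floor), and the steel wheel lies flat (within 0.15 rad) and at rest on the green floor, at least 10 mm short of the gate's edge (all of step 3 and x of steel_wheel in the frame of tray between -0.17 and -0.01 m and y of steel_wheel in the frame of tray between -0.13 and 0.13 m and z of steel_wheel in the frame of tray between 0.04 and 0.05 m and angle between steel_wheel's own z axis and vertical below 0.15 rad and linear speed of each of brass_a, brass_b, brass_c, steel_wheel below 0.02 m/s); the robot touches nothing.
It fails at once if a wheel is lifted more than 8 mm off the tray floor (z of any of brass_a, brass_b, brass_c, steel_wheel in the frame of tray above 0.053 m).
It fails at once if the steel wheel leaves the tray (x of steel_wheel in the frame of tray above 0 m or z of steel_wheel in the frame of tray below 0.037 m).
It fails at once if another thing on the bench is moved more than 20 mm (distance of any of movement, dish, driver_red, driver_green, tweezers, loupe, oil_jar from where it was at the start of the episode above 0.02 m).
It also fails if it takes over 72 s, if anything falls off the work surface, if the arm or the gripper's body presses on something with over 40 N, if the wrist force passes 120 N, or if a joint passes its speed limit or range.

## Working session

There is one attempt and no reset: what is moved stays moved. The work goes in short steps, Python scripts to look and compute and a tool call to move; the robot and the scene stay as the last step left them, time stands still between calls to the robot, and variables do not carry over. Pictures are saved under pics/ and viewed, about 8 in all and at most 12, crops included, and the job is handed in when it is done.

Besides the shell and the picture viewer there is one more tool, called after "Call:" as name([rows], argument=value, ...), one row to a line, values as JSON. jog_arm: Moves the arm, as the interface text tells. Its arguments: {"type":"object","properties":{"moves":{"type":"array"},"fingers":{"type":"number"},"squeeze":{"type":"number"}},"required":["moves"]}

```bash
mkdir -p pics
cat > h.py <<'E'
import numpy as np, cv2
from workcell import *
def save(im,name): cv2.imwrite('pics/'+name,cv2.cvtColor(im,cv2.COLOR_RGB2BGR))
def world(d,u,v,z=None):
    K,T=d['mtx'],np.array(d['extrinsics']); r=np.array([(u-K[0][2])/K[0][0],-(v-K[1][2])/K[1][1],-1.])
    R=T[:3,:3]@r
    s=d['z_map'][int(v),int(u)] if z is None else (z-T[2,3])/R[2]
    return T[:3,3]+s*R
E
python3 - <<'E'
from h import *
s=get_state();print(s,pinch_z)
for n in('top','side'):
    d=get_image(n);save(d['image'],n+'0.png');np.savez(n+'0.npz',**{k:np.array(v) for k,v in d.items()});print(d['mtx'],d['extrinsics'])
E
```

```text
{'clock': 0.0, 'joint_positions': array([ 1.51611084e+00,  3.59383587e-01,  1.10464071e-02, -3.17699989e-04,
       -1.22409449e+00, -2.88096450e-01]), 'joint_velocities': array([-1.04220780e-05, -4.62991543e-04,  4.63940274e-04,  8.42401697e-04,
        5.24573358e-04, -7.15911856e-04]), 'joint_efforts': array([ 1.19522043e-03, -5.83318019e+01,  2.93419164e+01,  6.93681479e+00,
       -5.91541728e-03, -2.57653841e-05]), 'ee_pos': array([0.22674975, 0.63526263, 0.23036624]), 'ee_rot': array([ 9.85338917e-01, -1.70606350e-01, -5.31276588e-05,  8.29501246e-04]), 'ft_force': array([-0.41043392,  0.47631218,  0.12326047]), 'moment': array([0.02588015, 0.09263479, 0.04102149]), 'grip_width': 0.08510705036033034} 0.0187
[[550.49784159   0.         325.05740085]
 [  0.         550.49784159 245.23815067]
 [  0.           0.           1.        ]] [[-0.02241604  0.99642415 -0.08146428  0.49571053]
 [-0.99972811 -0.02286438 -0.00457482  0.00729296]
 [-0.00642109  0.08133958  0.99666576  1.17804144]
 [ 0.          0.          0.          1.        ]]
[[553.72657559   0.         329.68947439]
 [  0.         553.72657559 234.81851923]
 [  0.           0.           1.        ]] [[ 0.69445692  0.51837629 -0.49901464 -0.07361977]
 [-0.71930246  0.51775215 -0.46318105 -0.64083107]
 [ 0.01826383  0.68060174  0.7324259   1.04624358]
 [ 0.          0.          0.          1.        ]]
```

View pics/top0.png

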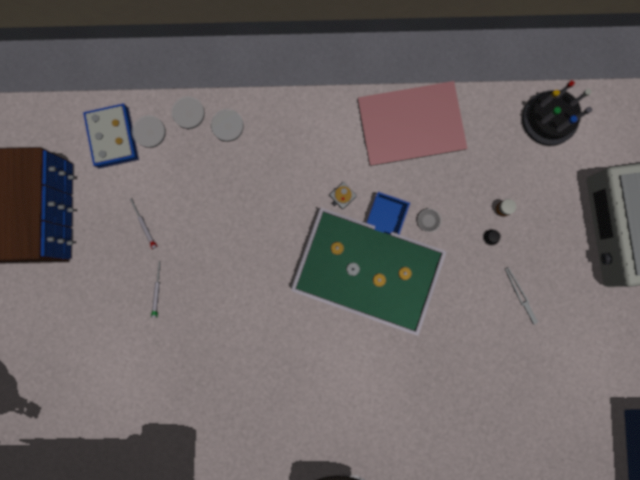

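The top view shows the tray centred near (368,270). Brass wheels sit near (337,249), (380,281) and (405,273), steel near (353,269), and the box near (388,213). I'll enlarge the tray.

Run:
```python
from h import *
d=dict(np.load('top0.npz'));im=d['image']
save(cv2.resize(im[180:340,280:460],None,fx=4,fy=3.75,interpolation=cv2.INTER_CUBIC)[:600],'crop.png')
hsv=cv2.cvtColor(im,cv2.COLOR_RGB2HSV)
g=cv2.inRange(hsv,(50,80,30),(90,255,255));b=cv2.inRange(hsv,(105,120,40),(125,255,255));br=cv2.inRange(hsv,(12,100,90),(28,255,255))
roi=np.zeros_like(g);roi[180:340,280:460]=255
def comps(m,mn):
    n,l,st,c=cv2.connectedComponentsWithStats(m&roi)
    return [(st[i,4],c[i],st[i]) for i in range(1,n) if st[i,4]>mn]
for a,c,s in comps(br,25): print('brass',a,c,world(d,*c,z=.053),world(d,*c))
sil=cv2.inRange(hsv,(0,0,110),(179,60,255)); k=cv2.erode(cv2.drawContours(np.zeros_like(g),[cv2.convexHull(np.vstack(cv2.findContours(g&roi,0,2)[0]))],-1,255,-1),np.ones((9,9)))
for a,c,s in comps(sil&k,15): print('steel',a,c,world(d,*c,z=.053))
pts=cv2.findNonZero(g&roi); r=cv2.minAreaRect(pts); print(r)
for p in cv2.boxPoints(r): print('corner',p,world(d,*p,z=.045))
for a,c,s in comps(b,60): print('blue',a,c,world(d,*c,z=.004),s)
```

```text
brass 166 [342.52409639 194.6686747 ] [ 0.69161641 -0.02596238  0.053     ] [ 0.69579203 -0.0266712   0.02902041]
brass 110 [336.94545455 247.84545455] [ 0.58174897 -0.01178072  0.053     ] [ 0.58172562 -0.01177554  0.05330538]
brass 117 [404.85470085 273.06837607] [ 0.52697949 -0.14902846  0.053     ] [ 0.52690886 -0.14867538  0.0555411 ]
brass 123 [379.12195122 279.72357724] [ 0.51461408 -0.09616192  0.053     ] [ 0.51452124 -0.09565382  0.05852537]
steel 84 [353.08333333 268.91666667] [ 0.53783835 -0.04368916  0.053     ]
((369.1312255859375, 270.33258056640625), (125.04988098144531, 81.12435150146484), 19.653823852539062)
corner [296.60632 287.50226] [0.50263029 0.07283877 0.045     ]
corner [323.89142 211.10406] [0.65944466 0.01331984 0.045     ]
corner [441.65613 253.1629 ] [ 0.56643774 -0.22725874  0.045     ]
corner [414.37103 329.5611 ] [ 0.41181134 -0.1655743   0.045     ]
blue 1152 [387.25434028 213.30989583] [ 0.65741384 -0.12245424  0.004     ] [ 367  193   42   41 1152]
```

View pics/crop.png

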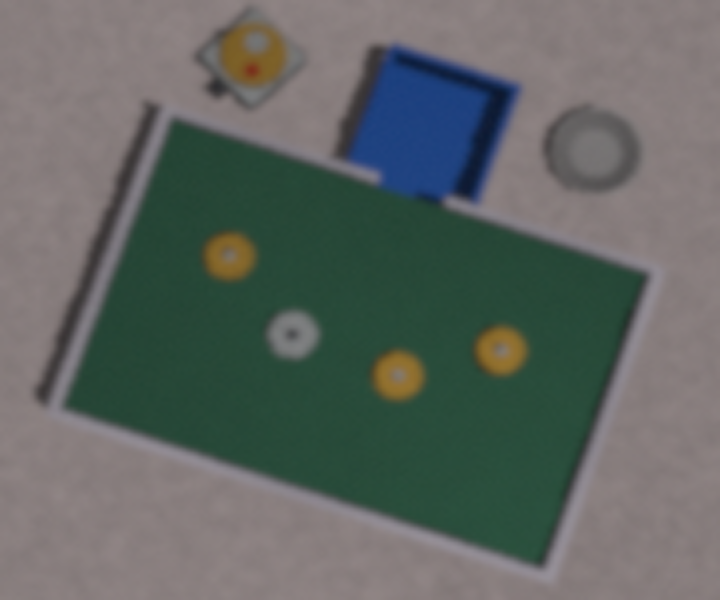

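Call:
jog_arm([
  [16, -45, 0, 0, 0, -0.02],
  [16, -45, 0, 0, 0, 0],
  [16, -45, 0, 0, 0, 0],
  [16, -45, 0, 0, 0, 0],
  [16, -45, 0, 0, 0, 0],
  [16, -45, 0, 0, 0, 0],
  [16, -45, 0, 0, 0, 0],
  [16, -45, 0, 0, 0, 0],
], fingers=18, squeeze=20)

```text
clock: 1.1
ee_pos: [0.355, 0.2741, 0.2312]
ee_rot: [0.984, -0.18, -0.0, 0.0]
ft_force: [0.7, -0.5, -0.0]
grip_width: 0.0183
```

Call:
jog_arm([
  [16, -45, -10, 0, 0, 0],
  [16, -45, -10, 0, 0, 0],
  [16, -45, -15, 0, 0, 0],
  [16, -45, -15, 0, 0, 0],
  [16, -45, -15, 0, 0, 0],
  [16, -45, -15, 0, 0, 0],
  [16, -45, -15, 0, 0, 0],
  [16, -45, -15, 0, 0, 0],
])

```text
clock: 2.1
ee_pos: [0.4832, -0.0859, 0.1208]
ee_rot: [0.984, -0.18, 0.0, -0.0]
ft_force: [0.9, 0.9, 0.5]
grip_width: 0.0181
```

Call:
jog_arm([
  [0, 0, -15, 0, 0, 0],
  [0, 0, -15, 0, 0, 0],
  [0, 0, -15, 0, 0, 0],
  [0, 0, -10, 0, 0, 0],
  [0, 0, -8, 0, 0, 0],
  [0, 0, -6, 0, 0, 0],
  [0, 0, -4, 0, 0, 0],
  [0, 0, 0, 0, 0, 0],
])

```text
clock: 3.1
ee_pos: [0.4828, -0.0843, 0.0482]
ee_rot: [0.984, -0.18, -0.0, 0.0]
ft_force: [0.2, -0.4, -0.0]
grip_width: 0.0183
```

Run:
```python
from h import *
d=get_image('side');print(get_state()['ee_pos'])
T=np.linalg.inv(d['extrinsics']);K=d['mtx']
im=d['image'].copy()
im=cv2.resize(im,None,fx=3,fy=3,interpolation=cv2.INTER_CUBIC)
def pr(p,c):
    q=T@np.append(p,1);u=K[0,2]+K[0,0]*q[0]/-q[2];v=K[1,2]-K[1,1]*q[1]/-q[2]
    cv2.circle(im,(int(3*u+1),int(3*v+1)),3,c,-1);return u,v
y=-.366;X=np.array([np.cos(y),np.sin(y),0]);Y=np.array([-X[1],X[0],0]);G=np.array([.6145,-.1075,.045])
for a in((0,18),(0,-18),(0,130),(0,-130),(-170,130),(-170,-130)): pr(G+X*a[0]/1e3+Y*a[1]/1e3,(255,0,255))
for p in((.5817,-.0118),(.5378,-.0437),(.5146,-.0962),(.527,-.149)): u=pr(np.array([*p,.053]),(255,0,0))
u,v=pr(np.array([.56,-.08,.05]),(0,0,0));x0=int(3*u-400);y0=int(3*v-300)
save(im[max(y0,0):y0+600,x0:x0+800],'side1.png')
```

```text
[ 0.48298105 -0.08427859  0.04839412]
```

View pics/side1.png

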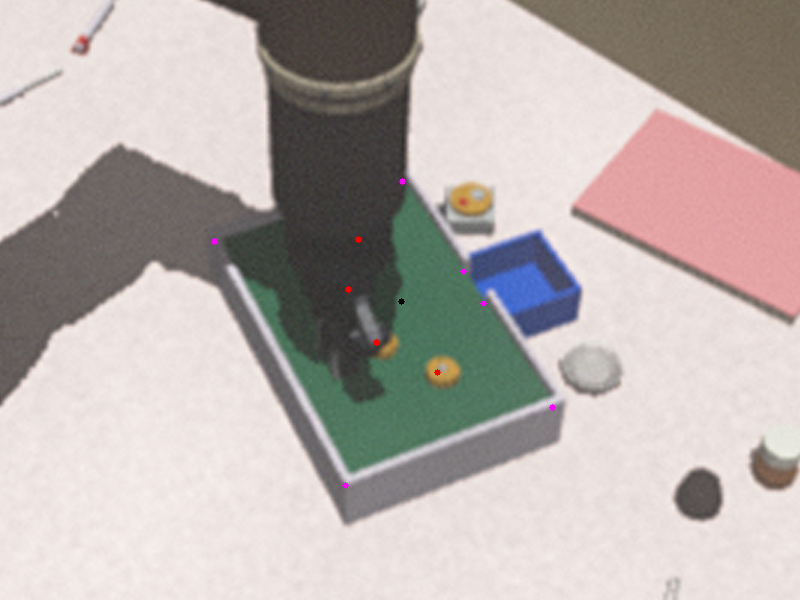

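Projected points match the picture to about 3 mm: the gate posts fall at (464,271) and (483,303), the right brass wheel at (443,369) against (437,372). The fingers are behind the middle wheel, so I'll push.

Call:
jog_arm([
  [7.7, -3, 0, 0, 0, 0],
  [7.7, -3, 0, 0, 0, 0],
  [7.7, -3, 0, 0, 0, 0],
  [7.7, -3, 0, 0, 0, 0],
  [6.7, 0.8, 0, 0, 0, 0],
  [6.7, 0.8, 0, 0, 0, 0],
  [6.7, 0.8, 0, 0, 0, 0],
  [6.7, 0.8, 0, 0, 0, 0],
])

```text
clock: 4.15
ee_pos: [0.5409, -0.0929, 0.0483]
ee_rot: [0.984, -0.18, 0.0, -0.0]
ft_force: [-0.9, -0.1, 0.3]
grip_width: 0.0179
```

Call:
jog_arm([
  [6.7, 0.8, 0, 0, 0, 0],
  [6.7, 0.8, 0, 0, 0, 0],
  [6.7, 0.8, 0, 0, 0, 0],
  [6.7, 0.8, 0, 0, 0, 0],
  [4.7, -1.8, 0, 0, 0, 0],
  [4.7, -1.8, 0, 0, 0, 0],
  [0, 0, 0, 0, 0, 0],
  [0, 0, 0, 0, 0, 0],
])

```text
clock: 5.15
ee_pos: [0.5765, -0.0936, 0.0483]
ee_rot: [0.984, -0.18, -0.0, -0.0]
ft_force: [-0.7, 0.5, -0.7]
grip_width: 0.018
```

```bash
cat >> h.py <<'E'
A=-.366;X=np.array([np.cos(A),np.sin(A),0]);Y=np.array([-X[1],X[0],0]);G=np.array([.6145,-.1075,.045])
def tray(p): p=np.asarray(p)-G;return np.round(1e3*np.array([p@X,p@Y,p[2]]),1)
def look(name,cam='side'):
    d=get_image(cam);s=get_state();print('TCP tray',tray(s['ee_pos']),s['ft_force'].round(1),s['clock'])
    im=d['image'];hsv=cv2.cvtColor(im,cv2.COLOR_RGB2HSV);br=cv2.inRange(hsv,(10,110,70),(28,255,255))
    n,l,st,c=cv2.connectedComponentsWithStats(br)
    for i in range(1,n):
        if st[i,4]>25:
            t=tray(world(d,*c[i],z=.051))
            if abs(t[1])<150 and -200<t[0]<100: print('brass',st[i,4],c[i].round(1),t)
    T=np.linalg.inv(d['extrinsics']);q=T@[.57,-.09,.05,1];K=d['mtx'];u=K[0,2]-K[0,0]*q[0]/q[2];v=K[1,2]+K[1,1]*q[1]/q[2]
    x0=int(u-90);y0=int(v-75);print('crop origin',x0,y0)
    if name: save(cv2.resize(im[y0:y0+150,x0:x0+200],None,fx=4,fy=4,interpolation=cv2.INTER_CUBIC),name)
E
python3 -c "from h import *;look('s2.png')"
```

```text
TCP tray [-40.4  -0.6   3.3] [-0.8 -0.4 -0.8] 5.2
brass 49 [323.6 239.4] [-63.8  78.2   6. ]
brass 75 [351.2 283.1] [-62.5 -69.4   6. ]
crop origin 253 184
```

View pics/s2.png

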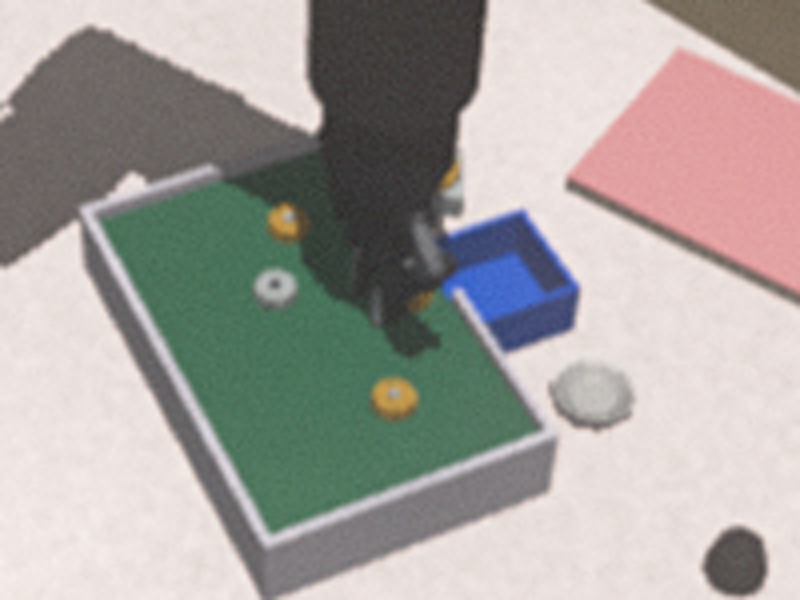

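The wheel is held in the finger cradle at (418,297), just short of the gate, and the others haven't moved. I'll push it through.

Call:
jog_arm([
  [4.7, -1.8, 0, 0, 0, 0],
  [4.7, -1.8, 0, 0, 0, 0],
  [4.7, -1.8, 0, 0, 0, 0],
  [4.7, -1.8, 0, 0, 0, 0],
  [4.7, -1.8, 0, 0, 0, 0],
  [0, 0, 0, 0, 0, 0],
  [0, 0, 0, 0, 0, 0],
  [0, 0, 0, 0, 0, 0],
])

```text
clock: 6.2
ee_pos: [0.6001, -0.1025, 0.0483]
ee_rot: [0.984, -0.18, -0.0, 0.0]
ft_force: [-0.8, 0.2, 0.4]
grip_width: 0.018
```

```bash
python3 -c "from h import *;look('s3.png');look(None,'top')"
```

```text
TCP tray [-15.3  -0.4   3.3] [-0.1 -0.8 -0.2] 6.25
brass 62 [324.6 239.4] [-61.4  77.4   6. ]
brass 76 [351.1 283.2] [-62.9 -69.7   6. ]
crop origin 253 184
TCP tray [-15.2  -0.4   3.4] [ 1.  -0.3  0.1] 6.3
brass 122 [404.6 273.1] [-66.9 -69.8   6. ]
crop origin 285 177
```

View pics/s3.png

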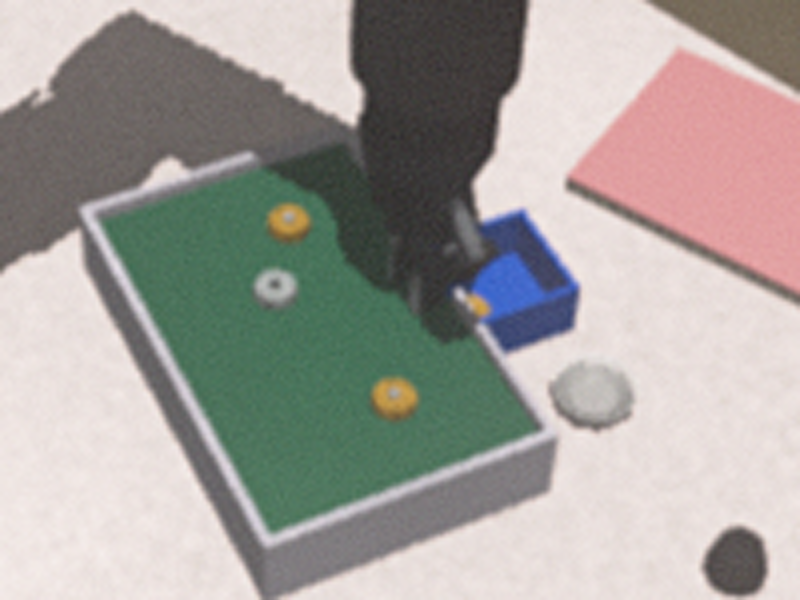

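Brass shows at (480,305), beyond the rim, either dropped or leaning on the edge. I'll nudge 3 mm more, back off, lift and check.

Call:
jog_arm([
  [2.8, -1.1, 0, 0, 0, 0],
  [0, 0, 0, 0, 0, 0],
  [-9, 3.6, 0, 0, 0, 0],
  [-9, 3.6, 10, 0, 0, 0],
  [-15, -5, 20, 0, 0, 0],
  [-15, -10, 20, 0, 0, 0],
  [-20, -20, 10, 0, 0, 0.1],
  [-20, -20, 0, 0, 0, 0.1],
])

```text
clock: 7.3
ee_pos: [0.5146, -0.1515, 0.1102]
ee_rot: [0.997, -0.079, 0.001, -0.0]
ft_force: [0.2, -0.1, -1.3]
grip_width: 0.0182
```

```bash
python3 -c "from h import *;look('s4.png');look(None,'top')"
```

```text
TCP tray [-79.9 -79.3  64.5] [-3.2 -0.9 -1.7] 7.35
crop origin 253 184
TCP tray [-79.1 -78.3  64.4] [ 0.2 -0.1  0.4] 7.4
brass 150 [342.6 194.9] [ 42.8 103.6   6. ]
brass 84 [385.  224.5] [14.   0.8  6. ]
crop origin 285 177
```

View pics/s4.png

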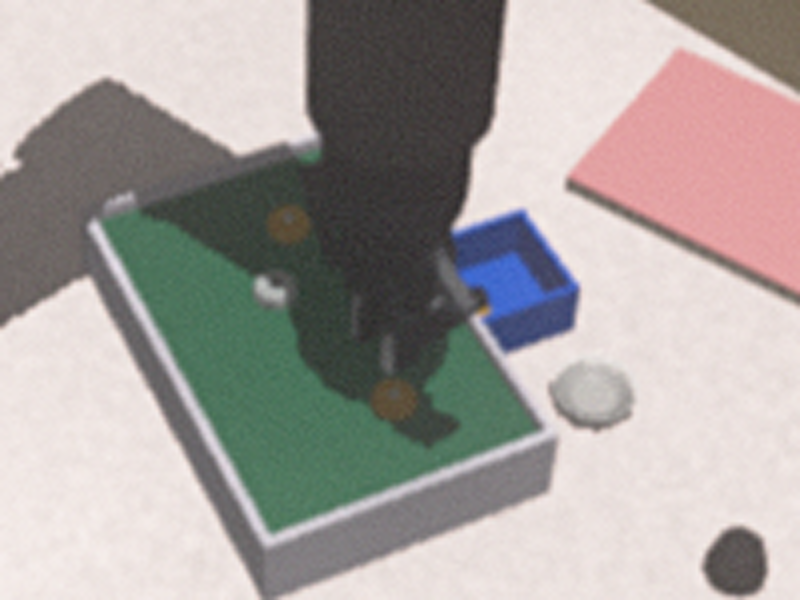

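Run:
```python
from h import *
d=get_image('top');save(cv2.resize(d['image'][190:250,350:430],None,fx=7,fy=7,interpolation=cv2.INTER_CUBIC),'t4.png')
for v in range(216,236,2): print(v,[int(1e3*world(d,u,v)[2]) for u in range(376,396,2)])
print(tray(world(d,385,224.5,z=.02)))
```

```text
216 [8, 3, 13, 5, 6, 4, 4, 6, 4, 4]
218 [3, 3, 11, 4, 2, 5, 1, 9, 4, 8]
220 [6, 4, 5, 7, 15, 11, 16, 2, 6, 3]
222 [8, 2, 3, 15, 17, 15, 12, 9, 8, 7]
224 [4, 8, 12, 13, 9, 17, 10, 12, 4, 6]
226 [4, 0, 12, 12, 12, 18, 17, 15, 1, 7]
228 [4, 5, 9, 15, 13, 14, 13, 14, 5, 4]
230 [48, 1, 4, 3, 11, 11, 9, 2, 9, 5]
232 [46, 46, 47, 45, 4, 3, 5, 9, 7, 9]
234 [44, 46, 49, 48, 47, 49, 5, 25, 56, 55]
[ 18.6  -1.1 -25. ]
```

View pics/t4.png

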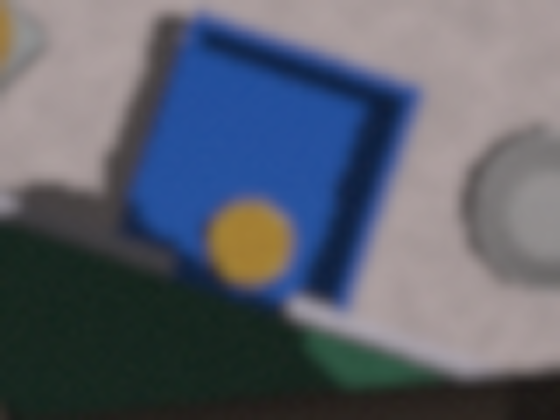

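The first wheel lies flat in the box, with depth reading about 13 mm at its top, at tray (18,-1). Next is the right wheel: I'll go behind it with the tool turned 50°.

Call:
jog_arm([
  [-3, -3, 0, 0, 0, 0.165],
  [-3, -3, 0, 0, 0, 0.165],
  [-3, -3, 0, 0, 0, 0.165],
  [-3.3, -2.4, 0, 0, 0, 0.165],
  [0, 0, -15, 0, 0, 0],
  [0, 0, -15, 0, 0, 0],
  [0, 0, -16, 0, 0, 0],
  [0, 0, -16, 0, 0, 0],
])

```text
clock: 8.45
ee_pos: [0.5024, -0.1626, 0.0448]
ee_rot: [0.97, 0.245, -0.001, -0.0]
ft_force: [-18.1, 17.9, 127.5]
grip_width: 0.0184
```

```bash
python3 -c "from h import *;look(None);look(None,'top');s=get_state();print(s['joint_positions'],s['ee_rot'],s['ee_pos'])"
```

```text
TCP tray [-84.9 -91.7   0.4] [-0.5  0.4  2.6] 8.5
crop origin 253 184
TCP tray [-84.9 -91.5   0.4] [ 0.3 -0.   0.2] 8.55
brass 150 [342.6 194.9] [ 42.8 103.6   6. ]
brass 83 [385.  224.4] [14.3  0.7  6. ]
crop origin 285 177
[ 5.89596203e-02  3.20900723e-01 -5.38225347e-01  5.76614588e-04
 -7.13216081e-01  2.00642367e+00] [ 9.69524739e-01  2.44992140e-01 -7.94529117e-04  4.04231127e-05] [ 0.50249642 -0.16261352  0.0453907 ]
```

That descent was too quick and touched the floor, with a brief high force reading. From now on I'll slow down before contact. Raising 2.5 mm, then pushing.

Call:
jog_arm([
  [0, 0, 2.5, 0, 0, 0],
  [6.8, 3.8, 0, 0, 0, 0],
  [6.3, 6.3, 0, 0, 0, 0],
  [6.3, 6.3, 0, 0, 0, 0],
  [6.3, 6.3, 0, 0, 0, 0],
  [6.3, 6.3, 0, 0, 0, 0],
  [6.3, 6.3, 0, 0, 0, 0],
  [6.3, 6.3, 0, 0, 0, 0],
])

```text
clock: 9.55
ee_pos: [0.5477, -0.1207, 0.0488]
ee_rot: [0.969, 0.246, 0.0, -0.0]
ft_force: [0.0, 0.6, 0.1]
grip_width: 0.0181
```

Call:
jog_arm([
  [5, 5, 0, 0, 0, 0],
  [4, 4, 0, 0, 0, 0],
  [2.6, 2.6, 0, 0, 0, 0],
  [0, 0, 0, 0, 0, 0],
  [-5, -3, 0, 0, 0, 0],
  [-10, -6, 5, 0, 0, 0],
  [-12, -7, 15, 0, 0, -0.1],
  [-20, 0, 25, 0, 0, -0.15],
])

```text
clock: 10.55
ee_pos: [0.5104, -0.1265, 0.0938]
ee_rot: [0.993, 0.121, -0.001, 0.0]
ft_force: [0.2, -0.3, 0.3]
grip_width: 0.0177
```

```bash
python3 -c "from h import *;look('s5.png');look(None,'top')"
```

```text
TCP tray [-91.2 -55.3  52.3] [-3.9 -0.   1.2] 10.6
brass 46 [362.3 226.6] [42.2 78.4  6. ]
crop origin 253 184
TCP tray [-90.  -54.5  51.4] [0.1 0.5 0.1] 10.65
brass 149 [342.6 194.9] [ 42.8 103.5   6. ]
brass 82 [385.1 224.4] [14.3  0.6  6. ]
crop origin 285 177
```

View pics/s5.png

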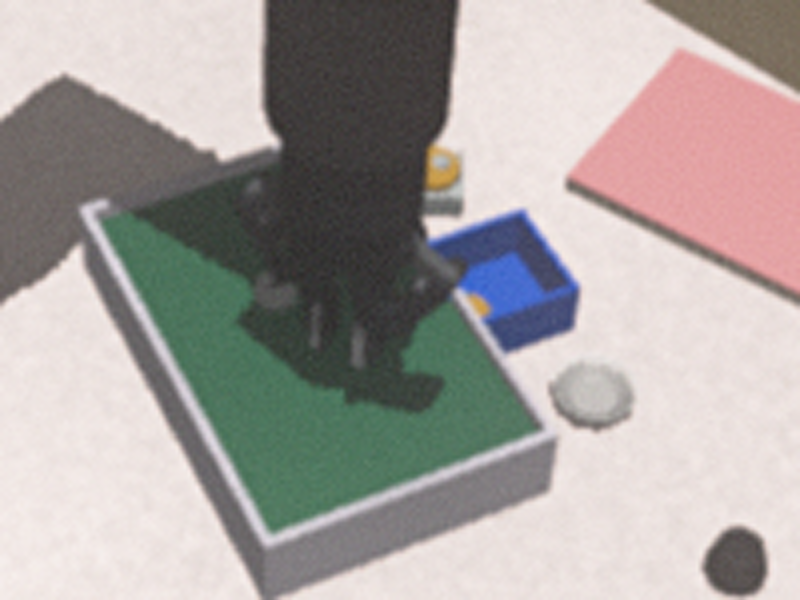

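Call:
jog_arm([
  [-8, 11, 10, 0, 0, -0.12],
  [-8, 11, 10, 0, 0, -0.12],
  [-8, 11, 0, 0, 0, -0.12],
  [-8, 11, 0, 0, 0, -0.12],
  [-8, 11, 0, 0, 0, -0.125],
  [-8, 11, 0, 0, 0, 0],
  [0, 0, 0, 0, 0, 0],
  [0, 0, 0, 0, 0, 0],
])

```text
clock: 11.65
ee_pos: [0.4641, -0.0597, 0.1139]
ee_rot: [0.984, -0.177, 0.0, -0.0]
ft_force: [0.1, -0.2, -0.0]
grip_width: 0.0178
```

Run:
```python
from h import *
look(None);look(None,'top')
d=get_image('top');im=d['image'][190:340,285:460];im=np.clip(im.astype(float)*1.8,0,255).astype(np.uint8)
save(cv2.resize(im,None,fx=4,fy=4,interpolation=cv2.INTER_CUBIC),'t6.png')
```

```text
TCP tray [-157.5   -9.2   68.8] [-0.7  0.1  0. ] 11.7
brass 73 [359.9 226.3] [37.3 81.6  6. ]
brass 47 [325.7 239.2] [-58.8  76.9   6. ]
brass 66 [349.4 260.5] [-36.4  -7.6   6. ]
crop origin 253 184
TCP tray [-157.5   -9.2   68.8] [ 0.7 -0.5  0.2] 11.75
brass 150 [342.6 194.9] [ 42.8 103.6   6. ]
brass 82 [385.1 224.4] [14.3  0.6  6. ]
brass 95 [337.5 247. ] [-62.7  77.2   6. ]
brass 118 [380.  250.6] [-40.3  -7.3   6. ]
crop origin 285 177
```

View pics/t6.png

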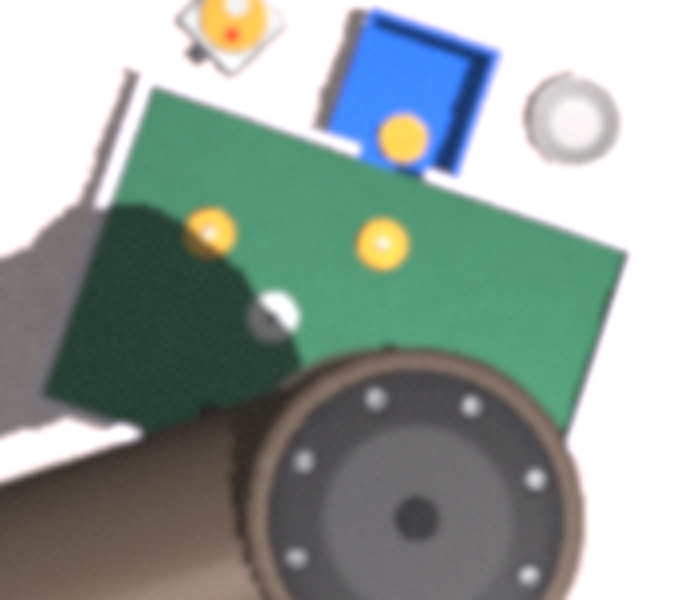

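The top view shows the wheel well placed at tray (-40,-7), crop (382,243). Steel is at (273,315), unmoved, and the first wheel is in the box at (403,138). Now straight behind it and out.

Call:
jog_arm([
  [21, -8.6, 0, 0, 0, -0.01],
  [21, -8.6, 0, 0, 0, 0],
  [21, -8.6, 0, 0, 0, 0],
  [21, -8.6, 0, 0, 0, 0],
  [0, 0, -12, 0, 0, 0],
  [0, 0, -12, 0, 0, 0],
  [0, 0, -12, 0, 0, 0],
  [0, 0, -10, 0, 0, 0],
])

```text
clock: 12.8
ee_pos: [0.5473, -0.0939, 0.0669]
ee_rot: [0.983, -0.183, -0.0, 0.0]
ft_force: [-0.4, 0.6, 0.2]
grip_width: 0.0179
```

Call:
jog_arm([
  [0, 0, -7, 0, 0, 0],
  [0, 0, -5, 0, 0, 0],
  [0, 0, -4, 0, 0, 0],
  [0, 0, -3, 0, 0, 0],
  [0, 0, 0, 0, 0, 0],
  [0, 0, 0, 0, 0, 0],
  [0, 0, 0, 0, 0, 0],
  [0, 0, 0, 0, 0, 0],
])

```text
clock: 13.8
ee_pos: [0.548, -0.094, 0.0489]
ee_rot: [0.983, -0.183, 0.0, -0.0]
ft_force: [-0.1, -0.6, -0.2]
grip_width: 0.0181
```

```bash
python3 -c "from h import *;look(None);look(None,'top')"
```

```text
TCP tray [-67.  -11.2   3.9] [ 0.   0.1 -0.6] 13.85
brass 54 [361.5 226.5] [40.5 79.3  6. ]
crop origin 253 184
TCP tray [-67.  -11.2   3.9] [-0.1 -0.2 -0. ] 13.9
brass 150 [342.6 194.9] [ 42.8 103.6   6. ]
crop origin 285 177
```

Call:
jog_arm([
  [6.8, -0.2, 0, 0, 0, 0],
  [6.8, -0.2, 0, 0, 0, 0],
  [6.8, -0.2, 0, 0, 0, 0],
  [6.8, -0.2, 0, 0, 0, 0],
  [6.8, -0.2, 0, 0, 0, 0],
  [7.5, -2.9, 0, 0, 0, 0],
  [7.5, -2.9, 0, 0, 0, 0],
  [5.5, -2.1, 0, 0, 0, 0],
])

```text
clock: 14.9
ee_pos: [0.603, -0.1032, 0.0488]
ee_rot: [0.983, -0.183, 0.0, -0.0]
ft_force: [0.5, -0.6, 0.4]
grip_width: 0.0185
```

Call:
jog_arm([
  [0, 0, 0, 0, 0, 0],
  [1, -0.4, 0, 0, 0, 0],
  [0, 0, 0, 0, 0, 0],
  [-9, 3.6, 0, 0, 0, 0],
  [-9, 3.6, 10, 0, 0, 0],
  [-18, 7, 20, 0, 0, 0],
  [-20, 8, 20, 0, 0, 0],
  [-20, 8, 10, 0, 0, 0],
])

```text
clock: 15.9
ee_pos: [0.5268, -0.0726, 0.1106]
ee_rot: [0.983, -0.183, 0.001, -0.0]
ft_force: [-0.5, 0.1, 0.7]
grip_width: 0.0183
```

Call:
jog_arm([
  [-15, 6, 0, 0, 0, -0.1],
  [-15, 6, 0, 0, 0, -0.15],
  [-15, 6, 0, 0, 0, -0.15],
  [-5, 10, 0, 0, 0, -0.15],
  [-5, 10, 0, 0, 0, -0.15],
  [0, 10, 0, 0, 0, -0.15],
  [0, 5, 0, 0, 0, -0.1],
  [0, 0, 0, 0, 0, 0],
])

```text
clock: 16.9
ee_pos: [0.4721, -0.0197, 0.1095]
ee_rot: [0.791, -0.612, 0.0, -0.0]
ft_force: [0.2, 0.7, -0.2]
grip_width: 0.0181
```

Run:
```python
from h import *
look(None);look(None,'top')
d=get_image('top');im=d['image'][190:340,285:460];im=np.clip(im.astype(float)*1.8,0,255).astype(np.uint8)
save(cv2.resize(im,None,fx=4,fy=4,interpolation=cv2.INTER_CUBIC),'t7.png')
```

```text
TCP tray [-164.3   30.8   64.4] [-0.   0.  -0.1] 16.95
brass 74 [359.9 226.2] [37.4 81.8  6. ]
brass 60 [324.7 239.3] [-61.2  77.6   6. ]
crop origin 253 184
TCP tray [-164.2   30.7   64.3] [-0.5 -1.1  0. ] 17.0
brass 150 [342.6 194.9] [ 42.8 103.6   6. ]
brass 146 [384.6 224.5] [13.7  1.4  6. ]
brass 121 [336.7 247.9] [-65.   78.1   6. ]
crop origin 285 177
```

View pics/t7.png

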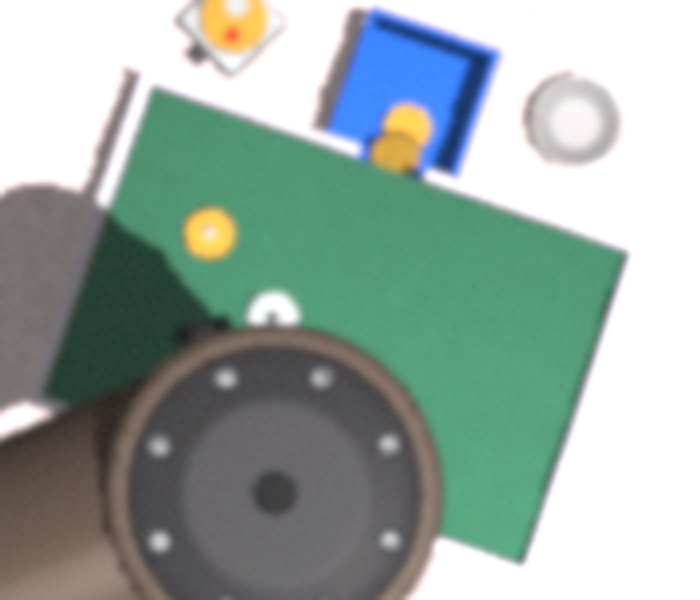

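The second wheel dropped into the box next to the first, leaning, at crop (395,152). The third is still at (210,233) and steel is in place. Going behind the left wheel, and checking depth in the box.

Call:
jog_arm([
  [21.6, 6.7, 0, 0, 0, -0.1],
  [21.6, 6.7, 0, 0, 0, -0.1],
  [21.6, 6.7, 0, 0, 0, 0],
  [21.6, 6.7, 0, 0, 0, 0],
  [21.8, 6.7, 0, 0, 0, 0],
  [0, 0, -10, 0, 0, 0],
  [0, 0, -10, 0, 0, 0],
  [0, 0, -10, 0, 0, 0],
])

```text
clock: 18.05
ee_pos: [0.5797, 0.013, 0.078]
ee_rot: [0.726, -0.688, -0.0, 0.0]
ft_force: [-0.2, -0.3, 0.5]
grip_width: 0.0184
```

Run:
```python
from h import *
look(None,'top');s=get_state();print(s['ee_rot'])
d=get_image('top')
for v in range(216,236,2): print(v,[int(1e3*world(d,u,v)[2]) for u in range(374,396,2)])
look(None)
```

```text
TCP tray [-76.2  99.8  31.7] [-0.3  0.  -1.2] 18.1
brass 145 [384.6 224.6] [13.6  1.4  6. ]
crop origin 285 177
[ 0.72550863 -0.68821188 -0.00076478  0.00101902]
216 [9, 4, 3, 4, 8, 6, 14, 16, 6, 4, 4]
218 [4, 7, 6, 7, 16, 14, 17, 11, 10, 3, 8]
220 [6, 7, 2, 6, 14, 13, 17, 15, 13, 14, 7]
222 [5, 5, 3, 5, 15, 15, 11, 14, 17, 17, 9]
224 [3, 7, 4, 22, 23, 23, 24, 21, 14, 14, 8]
226 [54, 4, 8, 20, 27, 26, 28, 23, 15, 5, 5]
228 [61, 7, 15, 17, 16, 20, 20, 23, 23, 5, 7]
230 [47, 46, 13, 12, 16, 20, 21, 18, 0, 8, 5]
232 [47, 47, 46, 49, 47, 15, 15, 20, 7, 6, 8]
234 [45, 47, 45, 47, 46, 47, 46, 6, 29, 57, 55]
TCP tray [-75.6 100.2  33.2] [ 0.1 -0.6 -0. ] 18.2
brass 74 [360.  226.3] [37.5 81.5  6. ]
brass 62 [324.6 239.4] [-61.5  77.5   6. ]
crop origin 253 184
```

The second wheel's surface is 15–27 mm up, well inside the box. Descending gently.

Call:
jog_arm([
  [0, 0, -7, 0, 0, 0],
  [0, 0, -6, 0, 0, 0],
  [0, 0, -5, 0, 0, 0],
  [0, 0, -4, 0, 0, 0],
  [0, 0, -3, 0, 0, 0],
  [0, 0, -2, 0, 0, 0],
  [0, 0, -2, 0, 0, 0],
  [0, 0, 0, 0, 0, 0],
])

```text
clock: 19.2
ee_pos: [0.5806, 0.0134, 0.0497]
ee_rot: [0.726, -0.688, -0.0, 0.0]
ft_force: [-0.3, -0.3, -0.5]
grip_width: 0.0178
```

Call:
jog_arm([
  [0.3, -5, -1.2, 0, 0, 0],
  [-0.1, -8.4, 0, 0, 0, 0],
  [-0.1, -8.4, 0, 0, 0, 0],
  [-0.1, -8.4, 0, 0, 0, 0],
  [-0.1, -8.4, 0, 0, 0, 0],
  [-0.1, -8.4, 0, 0, 0, 0],
  [-0.1, -8.4, 0, 0, 0, 0],
  [-0.1, -8.4, 0, 0, 0, 0],
])

```text
clock: 20.2
ee_pos: [0.5802, -0.051, 0.0486]
ee_rot: [0.726, -0.688, -0.0, 0.0]
ft_force: [0.8, 0.6, 0.2]
grip_width: 0.0184
```

Call:
jog_arm([
  [-0.2, -8, 0, 0, 0, 0],
  [-0.1, -6, 0, 0, 0, 0],
  [-0.1, -4, 0, 0, 0, 0],
  [0, -2, 0, 0, 0, 0],
  [0, 0, 0, 0, 0, 0],
  [-0.3, 6, 0, 0, 0, 0],
  [-0.5, 10, 6, 0, 0, 0],
  [0, 5, 20, 0, 0, 0],
])

```text
clock: 21.2
ee_pos: [0.5782, -0.0485, 0.0743]
ee_rot: [0.726, -0.688, -0.001, 0.001]
ft_force: [0.0, -0.7, 0.3]
grip_width: 0.018
```

Call:
jog_arm([
  [-12, 0, 20, 0, 0, 0.165],
  [-15, -2, 14, 0, 0, 0.165],
  [-17, -2, 0, 0, 0, 0.165],
  [-17, -3, 0, 0, 0, 0.165],
  [-17, -3, 0, 0, 0, 0.165],
  [-17, -3, 0, 0, 0, 0.165],
  [-10, -2, 0, 0, 0, 0.165],
  [0, 0, 0, 0, 0, 0],
])

```text
clock: 22.2
ee_pos: [0.4737, -0.0639, 0.1092]
ee_rot: [0.984, -0.181, 0.0, -0.0]
ft_force: [0.6, -0.7, -0.7]
grip_width: 0.0179
```

Run:
```python
from h import *
look(None);look(None,'top');print(get_state()['ee_pos'])
d=get_image('top');im=d['image'][190:340,285:460];im=np.clip(im.astype(float)*1.8,0,255).astype(np.uint8)
save(cv2.resize(im,None,fx=4,fy=4,interpolation=cv2.INTER_CUBIC),'t8.png')
```

```text
TCP tray [-146.5   -9.4   64.2] [ 0.3  0.7 -0.7] 22.25
brass 75 [359.9 226.3] [37.3 81.8  6. ]
brass 64 [347.4 257.6] [-36.6   2.2   6. ]
crop origin 253 184
TCP tray [-146.2   -9.3   64.1] [-0.5 -0.3 -0.7] 22.3
brass 150 [342.6 194.9] [ 42.8 103.6   6. ]
brass 146 [384.5 224.6] [13.5  1.5  6. ]
brass 119 [375.5 249. ] [-40.3   2.4   6. ]
crop origin 285 177
[ 0.47463026 -0.06389637  0.10909154]
```

View pics/t8.png

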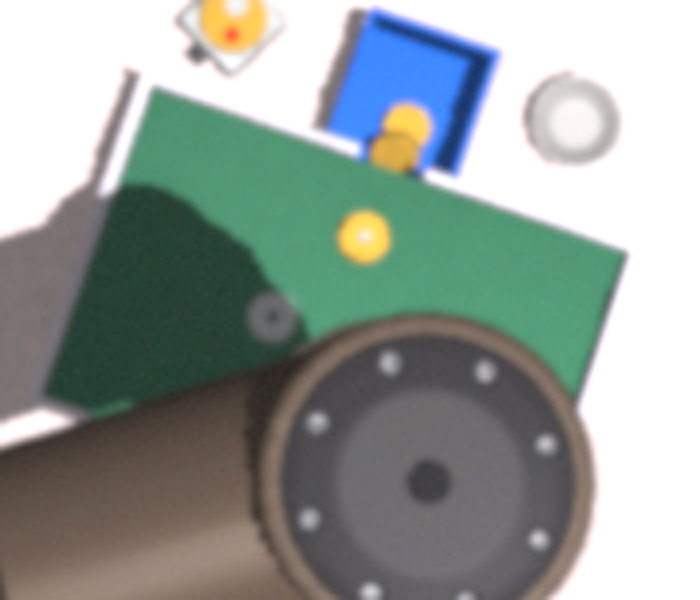

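The third wheel stands at tray (-40,2), crop (364,237), ready for the gate, with steel untouched at (272,315). Final push.

Call:
jog_arm([
  [19.5, -5, 0, 0, 0, 0],
  [19.5, -5, 0, 0, 0, 0],
  [19.5, -5, 0, 0, 0, 0],
  [19.5, -5, 0, 0, 0, 0],
  [0, 0, -10, 0, 0, 0],
  [0, 0, -11, 0, 0, 0],
  [0, 0, -11, 0, 0, 0],
  [0, 0, -9, 0, 0, 0],
])

```text
clock: 23.35
ee_pos: [0.5513, -0.0843, 0.0667]
ee_rot: [0.984, -0.18, -0.0, 0.0]
ft_force: [0.4, 0.1, -0.3]
grip_width: 0.018
```

Call:
jog_arm([
  [0, 0, -7, 0, 0, 0],
  [0, 0, -5, 0, 0, 0],
  [0, 0, -4, 0, 0, 0],
  [0, 0, -2.5, 0, 0, 0],
  [0, 0, 0, 0, 0, 0],
  [0, 0, 0, 0, 0, 0],
  [0, 0, 0, 0, 0, 0],
  [0, 0, 0, 0, 0, 0],
])

```text
clock: 24.35
ee_pos: [0.552, -0.0844, 0.0492]
ee_rot: [0.984, -0.18, 0.0, -0.0]
ft_force: [0.5, -0.3, -0.2]
grip_width: 0.018
```

```bash
python3 -c "from h import *;look(None)"
```

```text
TCP tray [-66.6  -0.8   4.2] [-0.7 -0.3 -0.7] 24.4
brass 69 [360.5 226.3] [38.8 81.1  6. ]
crop origin 253 184
```

Call:
jog_arm([
  [6, -2, 0, 0, 0, 0],
  [6, -2.1, 0, 0, 0, 0],
  [6.5, -2.5, 0, 0, 0, 0],
  [7, -2.7, 0, 0, 0, 0],
  [7.5, -2.8, 0, 0, 0, 0],
  [7.5, -2.9, 0, 0, 0, 0],
  [6, -2.3, 0, 0, 0, 0],
  [3.5, -1.3, 0, 0, 0, 0],
])

```text
clock: 25.4
ee_pos: [0.6024, -0.1032, 0.049]
ee_rot: [0.984, -0.18, 0.0, -0.0]
ft_force: [-0.3, 0.9, 0.6]
grip_width: 0.0181
```

Call:
jog_arm([
  [0, 0, 0, 0, 0, 0],
  [0.5, -0.2, 0, 0, 0, 0],
  [0, 0, 0, 0, 0, 0],
  [-9, 3.6, 0, 0, 0, 0],
  [-9, 3.6, 10, 0, 0, 0],
  [-18, 7, 20, 0, 0, 0],
  [-20, 8, 20, 0, 0, 0],
  [-20, 8, 15, 0, 0, 0],
])

```text
clock: 26.4
ee_pos: [0.5256, -0.0726, 0.1157]
ee_rot: [0.984, -0.18, 0.001, -0.0]
ft_force: [-1.2, -0.1, -0.0]
grip_width: 0.0178
```

Call:
jog_arm([
  [-14, 18, 15, 0, 0, 0],
  [-14, 18, 15, 0, 0, 0],
  [-14, 18, 10, 0, 0, 0],
  [0, 20, 0, 0, 0, 0],
  [0, 20, 0, 0, 0, 0],
  [0, 20, 0, 0, 0, 0],
  [0, 20, 0, 0, 0, 0],
  [0, 0, 0, 0, 0, 0],
])

```text
clock: 27.4
ee_pos: [0.4841, 0.0619, 0.1548]
ee_rot: [0.984, -0.179, 0.0, -0.0]
ft_force: [-0.4, 0.7, 0.1]
grip_width: 0.018
```

Run:
```python
from h import *
look(None);look(None,'top')
d=get_image('top');im=d['image'][190:340,285:460];im=np.clip(im.astype(float)*1.8,0,255).astype(np.uint8)
save(cv2.resize(im,None,fx=4,fy=4,interpolation=cv2.INTER_CUBIC),'t9.png')
for v in range(212,236,2): print(v,[int(1e3*world(d,u,v)[2]) for u in range(374,398,2)])
```

```text
TCP tray [-182.3  111.   109.7] [-0.4 -0.5 -0.1] 27.45
brass 74 [359.9 226.3] [37.2 81.6  6. ]
brass 37 [370.6 257.5] [ 13.7 -20.    6. ]
crop origin 253 184
TCP tray [-182.1  110.6  109.5] [ 0.4 -0.4 -0.8] 27.5
brass 150 [342.6 194.9] [ 42.8 103.6   6. ]
brass 152 [384.7 224.6] [13.6  1.1  6. ]
crop origin 285 177
212 [6, 5, 2, 6, 7, 9, 7, 6, 4, 5, 2, 3]
214 [3, 8, 9, 5, 2, 4, 6, 1, 6, 7, 8, 3]
216 [5, 4, 6, 2, 2, 6, 15, 13, 1, 5, 2, 5]
218 [6, 5, 7, 4, 12, 14, 11, 17, 13, 5, 5, 8]
220 [2, 4, 0, 2, 15, 11, 10, 12, 12, 8, 7, 6]
222 [6, 10, 2, 4, 35, 34, 33, 36, 12, 12, 2, 4]
224 [7, 7, 2, 29, 31, 33, 30, 35, 28, 11, 4, 1]
226 [54, 3, 9, 30, 29, 29, 32, 32, 34, 8, 4, 4]
228 [58, 1, 22, 29, 24, 26, 32, 28, 30, 3, 3, 10]
230 [49, 47, 14, 24, 23, 25, 27, 31, 26, 9, 8, 5]
232 [46, 46, 47, 45, 46, 26, 29, 25, 3, 3, 5, 2]
234 [46, 44, 46, 46, 49, 45, 44, 3, 24, 54, 58, 57]
```

View pics/t9.png

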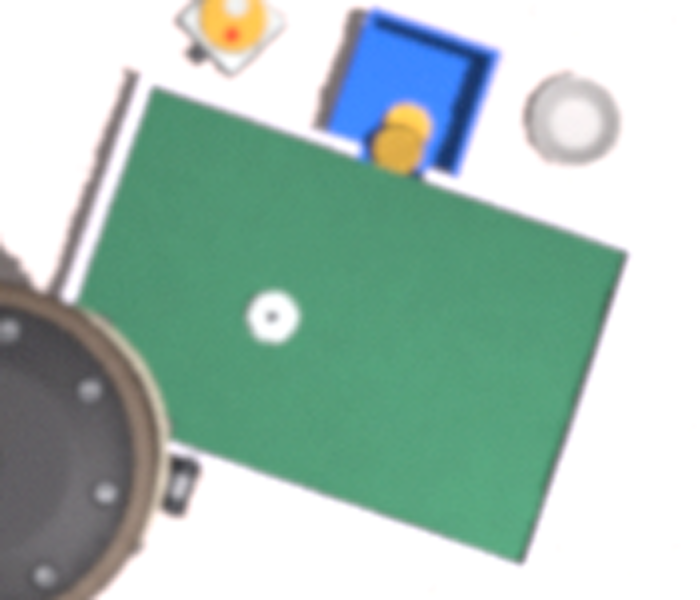

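All three are in the box, and the third rests on the second with its top about 30 mm up, so its underside is about 22 mm, below the 37 mm limit. Steel lies flat at (272,317). Handing in.

```bash
python3 -c "
from h import *
d=get_image('top');print(tray(world(d,384.2,226,z=.03)));s=get_state();print(s['clock'],abs(s['joint_velocities']).max());hand_in()"
```

```text
[ 13.6   0.  -15. ]
27.6 0.004672485174034831
the job is handed in; nothing more can be done
```

I swept all three brass wheels through the gate into the blue box one at a time, cradled between slightly open fingertips, and handed in at about 27.6 s. However, one force reading may have failed the run.

**Possible failure:** I lowered the arm too fast before the second wheel. The fingertips touched the tray floor, and the wrist sensor briefly read about 127 N vertically, above the 120 N limit. It read near zero straight afterwards and the interface raised no fault. I lowered the arm more gently from then on, and the later readings stayed near zero.

**Last checks (top camera):**
- **Brass wheels:** all three are inside the box. The last rests tilted on the second at about tray (14, 0) mm. Its top is about 30 mm up, so its underside is about 22 mm, under the 37 mm limit.
- **Steel wheel:** it lies on the green floor at about tray (-94, 32) mm, where it started.
- **Other things:** the movement holder and dish look unmoved. I did not check the drivers, tweezers, loupe and jar in the last pictures, but the arm never went near them except to pass high over the bench at the start.
- **Camera agreement:** the two cameras differed by about 3–4 mm along the tray, which didn't affect the pushes.

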